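# Post a rejected specimen box through the spring flap of the reject drop box

### The job

The specimen box standing on the loading shelf of the red drop box has been rejected. Push the drop box's spring flap open with one finger and, while that finger holds it open, slide the specimen box off the shelf into the drop box with the other finger: do not pick it up and do not use it to push the flap. Then take the hand away so that the flap closes again, and leave everything else where it stands.

Things in the scene. Friction and masses are not known exactly. Their poses are not given: they have to be found in the camera images.
- dropbox: Red steel drop box bolted to the bench, 265 mm long, 180 mm wide. Origin on the bench right under sill, same axes: the box spans x -115 to +150, y -90 to +90 mm. Grey loading shelf 120 mm above the bench, x -115 to 0, 10 mm lips on its outer three sides. Opening beyond it, x 0 to 95, 172 mm wide. Flat roof behind that, 49 mm above the shelf. Floor 114 mm below the shelf.
- sill (a point): Point on top of the loading shelf, in the middle of its inner edge, where the opening starts; 120 mm above the bench. x is level and points from the shelf into the opening (the way the specimen box must go), y runs along the edge, z up. Red side cheeks, at y = +-88 mm, rise along the flap's slope from the shelf to the roof, about 5 mm proud of the flap.
- hinge (a point): Middle of the flap's hinge line: 95 mm beyond the sill along x and 45 mm above the shelf, parallel to the sill's y. The flap is an aluminium panel with a black rubber lower edge, 102 mm long, 164 mm wide, 2.5 mm thick, hung from this line.
- flap (a joint): Flap angle in rad: 0 shut, 1.05 wide open (stop). Shut, it slopes from the hinge down to the shelf's inner edge, 25 degrees from level. Pushed along sill +x, or down, it swings into the box, lower edge going down and forward; at 1.05 it hangs almost straight down. A spring shuts it when let go: about 1.2 N at the lower edge to start, about 6 N at 40 mm from the hinge when wide open.
- flap_edge (a point): Middle of the flap's free lower edge; it lies at the sill when the flap is shut and moves with the flap.
- reject: The rejected specimen box: square, 34 x 34 mm, 26 mm high, about 50 g, black base, clear lid, amber stone inside, small red spot on the lid. Origin in the middle of its underside, z up, x and y square to its sides. It starts upright on the loading shelf, turned at most 0.25 rad from square with the sill's axes, and slides freely.
- passed: Bystander on the bench: the same kind of specimen box, 34 x 34 x 26 mm, with a blue stone and a green spot. Origin in the middle of its underside. Leave alone.
- tape: Bystander on the bench: roll of orange packing tape lying flat, 96 mm across, 48 mm high. Origin in the middle of its underside. Leave alone.
- jar: Bystander on the bench: jar with a black cap, 52 mm across, 70 mm high. Origin in the middle of its underside. Leave alone.

How it is judged:
By the outcome, as a careful person would: the job done as asked, in the order asked, and still so for the second after the job is handed in, with the robot touching nothing.
It also fails if it takes over 32 s, if anything falls off the work surface, if the arm or the gripper's body presses on something with over 40 N, if the wrist force passes 120 N, or if a joint passes its speed limit or range.

### The arm

A 6-joint arm with a two-finger parallel gripper is mounted at the origin on the work surface. World frame = base frame: x ahead of the robot, y to its left, z up, the work surface at z = 0. Lengths are in mm, angles in rad, forces in N, time in s.
With the tool pointing down it reaches from about 350 to 975 mm from the base axis. Payload 7.1 kg.
Tool frame: the origin (TCP) lies at the very end of the fingers, on their centre line; the grasp point (between the pads) lies 19 mm behind it; y points along the fingers, x is the direction in which the jaws open and shut, and the axes are right-handed (so a half turn about y gives the same grasp; the last joint's range is limited). The gripper opens to 88 mm and grips with 3 to 60 N. Pads are 20 mm wide; open, the fingers measure 115 mm over their backs; the gripper's body (75 mm by 178 mm) begins 61 mm behind the grasp point.
Start: joints at [-0.019, 0.423, 1.63, -0, 1.089, -0.019], TCP at [624.984, 0.026, 222.675] pointing down, gripper open.
Joint ranges: [-3, 3], [-0.9, 2.11], [0.09, 2.58], [-1.31, 4.45], [0.11, 2.69], [-2.54, 2.54]. Speed limits (rad/s): [2.39, 2.39, 3.01, 3.14, 3.14, 3.14].

### API

Orientations are given as a rotation vector (axis times angle).
In Python, from workcell import ctrl gives the robot as it stands. The module is installed in compiled form; this text tells all that it offers.
- The arm moves only by the tool jog_arm, never from a script. Its argument "steps" is a list of rows, each an object with "turn": the turn, a rotation vector about the world's x, y, z scaled (see below), a list of three; "dp": the shift along the world's x, y, z scaled (see below), a list of three; "claw": the opening, from 0 (shut) to 1 (fully open). In form: [{"turn": [wx, wy, wz], "dp": [x, y, z], "claw": claw}, ...]. A call has 1 to 12 rows; each row is the pose to reach, as a shift and turn from the pose measured when the call began, turning the shorter way round; what a row does not reach only later rows make up. The controller multiplies each number of a shift by 80 mm and each number of a turn by pi rad. A row lasts 1/12 s, in which the tool goes at most 41.7 mm and 7.16 degrees, less where a joint would pass 70% of its speed; a pose out of reach is approached as far as the arm can. A call with a number of a shift or a turn outside -1 to 1 is refused whole. A call with a gripper value outside its range is refused whole. The fingers move at their own pace and stop on an object; the grip force is fixed at half the most. Time passes only in rows, so rows that repeat a pose let the fingers close. It gives the time, the measured TCP pose, the force and the opening at its end, in the units of the state.
- ctrl.get_obs(): the state, without advancing time (a new reading comes with each control period).
- ctrl.get_image(name): name is "scene" or "side" or "wrist"; returns a dict with "img" (480x640x3 uint8, red, green, blue), "range_z" (480x640 float32, mm along the optical axis (not along the pixel's ray), 0 where there is no reading), "fovy" (degrees; the focal length in pixels is half the picture's height over the tangent of half this angle, whatever the lens; pixels are square), "cx", "cy" (the principal point, pixels), "camera_from_world" (4x4, takes a point from world to camera coordinates); the wrist camera has in their place "hand_eye" (4x4, takes a point from camera to tool coordinates, whose origin is the TCP and whose axes are the tool frame's). Camera axes: x right, y down, z forward; pixel columns grow to the right and rows downward; lengths in mm; the calibration is good to about 2 mm. A picture is of the moment at which its call begins: read the wrist's pose just before it.
- ctrl.close_job(): hands the job in, once; it reports no verdict.
The state is a dict: "t": time; "qpos": joint angles; "qvel": joint speeds; "joint_torque": joint torques, N m; "ee_pos": TCP position; "orientation": TCP orientation; "ft_force": force on the tool from outside, world axes, zero at the start; "moment": the same for the moment, N m; "width": finger opening in mm.
Only numpy, scipy, OpenCV 4.12 (cv2) and the standard library are available. Lean on these libraries where they do the work, as an engineer would, in place of code of your own. Each camera call takes 0.05 s, during which the arm holds its last target.

## Working session

There is one attempt and no reset: what is moved stays moved. The work goes in short steps, Python scripts to look and compute and a tool call to move; the robot and the scene stay as the last step left them, time stands still between calls to the robot, and variables do not carry over. Pictures are saved under pics/ and viewed, and the job is handed in when it is done.

Besides the shell and the picture viewer there is one more tool, called after "Request:" as name(argument=value, ...) on one line, values as JSON. jog_arm: Moves the arm, as the interface text tells. Its arguments: {"type":"object","properties":{"steps":{"type":"array","items":{"type":"object","properties":{"turn":{"type":"array","items":{"type":"number"}},"dp":{"type":"array","items":{"type":"number"}},"claw":{"type":"number"}}}}},"required":["steps"]}

```bash
mkdir -p pics
cat > h.py <<'E'
from workcell import ctrl
import numpy as np, cv2
def shot(n,tag):
    d=ctrl.get_image(n); cv2.imwrite(f'pics/{tag}.png',d['img'][:,:,::-1]); np.save(f'pics/{tag}.npy',d,allow_pickle=True); return d
def load(tag): return np.load(f'pics/{tag}.npy',allow_pickle=True).item()
def pts(d):
    f=240/np.tan(np.radians(d['fovy'])/2); z=d['range_z']; v,u=np.mgrid[0:480,0:640]
    P=np.stack([(u-d['cx'])/f*z,(v-d['cy'])/f*z,z],-1)
    T=np.linalg.inv(d['camera_from_world']); return P@T[:3,:3].T+T[:3,3]
E
python3 - <<'E'
from h import *
o=ctrl.get_obs(); print(o)
for n in ['scene','side','wrist']: d=shot(n,n+'0'); print(n,d['fovy'],d['cx'],d['cy'],np.round(d.get('camera_from_world',d.get('hand_eye')),3))
E
```

```text
{'t': 0.0, 'qpos': array([-1.89989302e-02,  4.23865918e-01,  1.63066157e+00, -1.26129478e-05,
        1.08859995e+00, -1.90452400e-02]), 'qvel': array([-0.00048585, -0.00030772, -0.00095289, -0.00157843, -0.00177418,
       -0.00158934]), 'joint_torque': array([ 1.28069914e-03, -5.44622147e+01, -2.73670936e+01,  6.42951974e-02,
        2.27214623e-02, -1.51321510e-04]), 'ee_pos': array([6.24455236e+02, 3.32781060e-02, 2.21897209e+02]), 'orientation': array([-1.57077797e+00,  1.16439554e-03,  1.24633960e-03]), 'ft_force': array([ 0.00176531,  0.07147329, -0.40453284]), 'moment': array([-0.02012165, -0.01781252,  0.0058943 ]), 'width': 87.66132204104886}
scene 45.338807625558694 317.2668476634957 245.16415299127007 [[-2.300000e-02  1.000000e+00 -1.700000e-02 -5.199000e+01]
 [ 8.470000e-01  1.100000e-02 -5.320000e-01 -4.350630e+02]
 [-5.310000e-01 -2.700000e-02 -8.470000e-01  1.466501e+03]
 [ 0.000000e+00  0.000000e+00  0.000000e+00  1.000000e+00]]
side 53.94856176975536 323.4900132190329 239.58527650149344 [[-8.83000e-01 -4.69000e-01 -4.00000e-03  5.57747e+02]
 [-2.61000e-01  4.99000e-01 -8.26000e-01  2.31745e+02]
 [ 3.89000e-01 -7.29000e-01 -5.63000e-01  5.19045e+02]
 [ 0.00000e+00  0.00000e+00  0.00000e+00  1.00000e+00]]
wrist 61.11672797233998 318.27354182791925 240.03457429027247 [[ 1.00000e+00  1.00000e-03  1.00000e-03 -8.41000e-01]
 [-0.00000e+00 -2.61000e-01  9.65000e-01 -1.62528e+02]
 [ 1.00000e-03 -9.65000e-01 -2.61000e-01  7.01600e+01]
 [ 0.00000e+00  0.00000e+00  0.00000e+00  1.00000e+00]]
```

View pics/scene0.png

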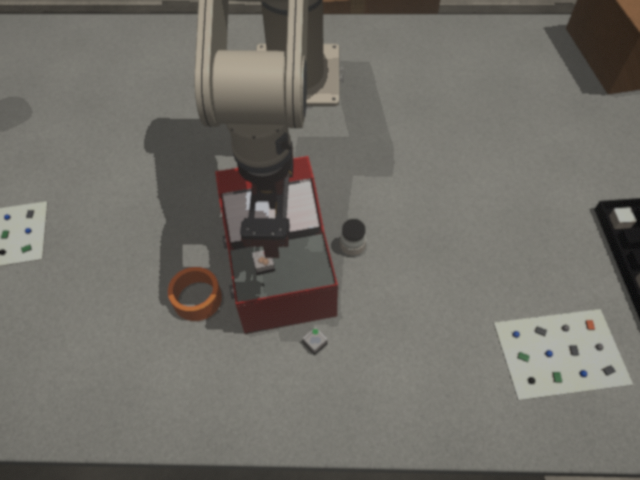

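View pics/side0.png

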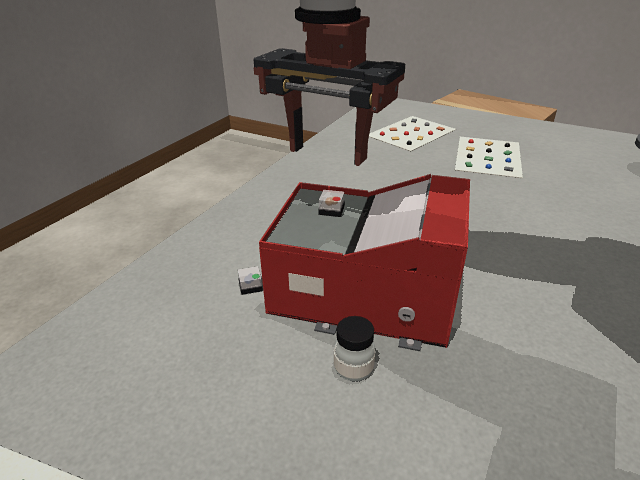

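View pics/wrist0.png

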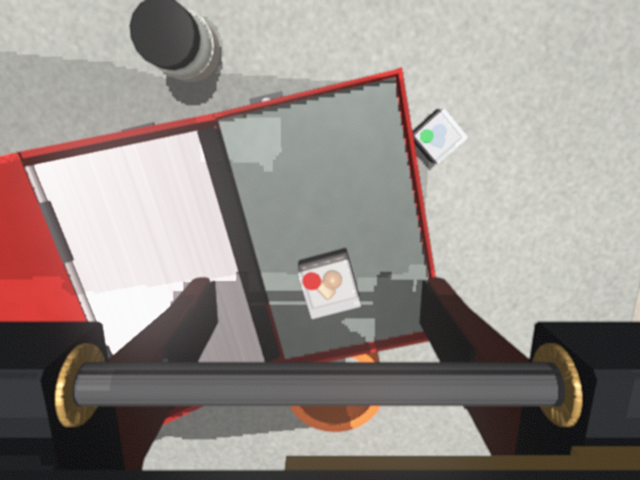

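The wrist view shows the shelf on the right, with the reject's red spot at (312,282). The flap is on the left and the roof at far left. So sill +x points roughly along world −x, and the hand's jaw axis is almost in line with it. Next I measure the poses.

```bash
cat > m.py <<'E'
from h import *
from scipy.spatial.transform import Rotation as R
def wcloud(d,pos,rv):
    f=240/np.tan(np.radians(d['fovy'])/2); z=d['range_z']; v,u=np.mgrid[0:480,0:640]
    P=np.stack([(u-d['cx'])/f*z,(v-d['cy'])/f*z,z],-1)
    H=d['hand_eye']; P=P@H[:3,:3].T+H[:3,3]; return P@R.from_rotvec(rv).as_matrix().T+pos
E
python3 - <<'E'
from m import *
o=ctrl.get_obs()
C={}
for n in ['scene','side','wrist']:
    d=load(n+'0'); P=wcloud(d,o['ee_pos'],o['orientation']) if n=='wrist' else pts(d)
    I=d['img'].astype(int); ok=d['range_z']>0
    r,g,b=I[...,0],I[...,1],I[...,2]
    red=ok&(r>90)&(g<0.4*r)&(b<0.4*r)
    hsv=cv2.cvtColor(d['img'],cv2.COLOR_RGB2HSV)
    m=red&(P[...,2]>110)&(P[...,2]<180)&(P[...,0]>380)&(P[...,0]<800)&(abs(P[...,1])<250)
    print(n,m.sum(),'z pct',np.percentile(P[m][:,2],[1,25,50,75,99]).round(1),'rect',cv2.minAreaRect(P[m][:,:2].astype(np.float32)))
    roof=m&(P[...,2]>160); 
    if roof.sum()>50: print(' roof',roof.sum(),P[roof].mean(0),cv2.minAreaRect(P[roof][:,:2].astype(np.float32)))
    low=m&(P[...,2]<140); print(' low z',np.percentile(P[low][:,2],[5,50,95]),cv2.boxPoints(cv2.minAreaRect(P[m][:,:2].astype(np.float32))).round(1).tolist())
    C[n]=P[m]
A=np.vstack([C[k] for k in C]); r=cv2.minAreaRect(A[:,:2].astype(np.float32)); print(r,cv2.boxPoints(r))
d=load('wrist0');P=wcloud(d,o['ee_pos'],o['orientation'])
for u,v in [(312,282),(330,310),(402,75),(430,270),(222,118),(280,358),(380,180),(300,200)]: print((u,v),P[v,u].round(1))
d=load('side0');P=pts(d)
for u,v in [(336,200),(450,190),(452,230),(300,230),(263,241),(300,184),(390,210)]: print((u,v),P[v,u].round(1))
E
```

```text
scene 18 z pct [165.3 167.2 167.9 169.  170.7] rect ((471.2088317871094, -72.35812377929688), (49.23238754272461, 6.659985542297363), 32.59505081176758)Traceback (most recent call last):
  File "<stdin>", line 14, in <module>
    return _quantile_unchecked(
        a, q, axis, out, overwrite_input, method, keepdims, weights)
    return _ureduce(a,
                    func=_quantile_ureduce_func,
    ...<5 lines>...
                    overwrite_input=overwrite_input,
                    method=method)
    r = func(a, **kwargs)
    result = _quantile(arr,
                       quantiles=q,
    ...<2 lines>...
                       out=out,
                       weights=wgt)
    slices_having_nans = np.isnan(arr[-1, ...])
                                  ~~~^^^^^^^^^
IndexError: index -1 is out of bounds for axis 0 with size 0
```

Run:
```python
from m import *
o=ctrl.get_obs()
C={}
for n in ['scene','side','wrist']:
    d=load(n+'0'); P=wcloud(d,o['ee_pos'],o['orientation']) if n=='wrist' else pts(d)
    h=cv2.cvtColor(d['img'],cv2.COLOR_RGB2HSV)
    red=(d['range_z']>0)&((h[...,0]<6)|(h[...,0]>172))&(h[...,1]>150)&(h[...,2]>50)
    m=red&(P[...,2]>20)&(P[...,2]<178)&(P[...,0]>380)&(P[...,0]<800)&(P[...,1]<80)&(P[...,1]>-250)
    print(n,m.sum(),'z pct',np.percentile(P[m][:,2],[1,25,50,75,99]).round(1))
    r=cv2.minAreaRect(P[m][:,:2].astype(np.float32)); print(' ',r,cv2.boxPoints(r).round(1).tolist())
    C[n]=P[m]
A=np.vstack([C[k] for k in C]); r=cv2.minAreaRect(A[:,:2].astype(np.float32)); print(r,cv2.boxPoints(r))
d=load('wrist0');P=wcloud(d,o['ee_pos'],o['orientation'])
for u,v in [(312,282),(330,310),(402,73),(434,275),(222,118),(280,358),(380,180),(300,200)]: print((u,v),P[v,u].round(1))
d=load('side0');P=pts(d)
for u,v in [(336,200),(450,190),(452,230),(300,230),(263,241),(300,184),(390,210)]: print((u,v),P[v,u].round(1))
```

```text
scene 324 z pct [129.9 166.7 167.7 168.9 172.1]
  ((543.7281494140625, -58.10418701171875), (139.1086883544922, 311.73992919921875), 65.4101791381836) [[373.1000061035156, -56.5], [656.5, -186.1999969482422], [714.4000244140625, -59.70000076293945], [430.8999938964844, 70.0]]
side 12802 z pct [ 23.   77.6 121.8 160.5 169.4]
  ((563.4556884765625, -9.38006591796875), (264.7682189941406, 182.85195922851562), 12.699015617370605) [[414.20001220703125, 50.70000076293945], [454.3999938964844, -127.69999694824219], [712.7000122070312, -69.5], [672.5, 108.9000015258789]]
wrist 10682 z pct [123.7 168.6 169.3 169.8 170.9]
  ((565.9558715820312, -11.139678955078125), (259.4503173828125, 179.7135467529297), 12.672956466674805) [[419.70001220703125, 48.099998474121094], [459.1000061035156, -127.30000305175781], [712.2000122070312, -70.30000305175781], [672.7999877929688, 105.0]]
((563.5958251953125, -9.254547119140625), (264.2314453125, 183.81024169921875), 12.982138633728027) [[ 414.21072   50.62205]
 [ 455.5032  -128.49002]
 [ 712.98096  -69.13115]
 [ 671.6885   109.98093]]
(312, 282) [620.  -21.  147.2]
(330, 310) [631.4 -40.5 145.9]
(402, 73) [672.2 102.3 131.8]
(434, 275) [700.3 -22.  131.5]
(222, 118) [563.8  77.5 120.5]
(280, 358) [595.6 -92.5 117.1]
(380, 180) [663.7  39.2 120.8]
(300, 200) [611.8  26.  120.4]
(336, 200) [618.1 -15.2 146. ]
(450, 190) [470.5 -78.6 168.9]
(452, 230) [440.7  19.5 167.4]
(300, 230) [645.8  43.3 119.1]
(263, 241) [667.4 103.5 129.9]
(300, 184) [708.8 -65.2 127.1]
(390, 210) [539.6 -30.1 142.7]
```

```bash
cat >> m.py <<'E'
a=np.radians(12.7); ex=np.array([-np.cos(a),-np.sin(a)]); ey=np.array([-ex[1],ex[0]]); sill=np.array([580.8,-5.6])
def tos(P): q=P[...,:2]-sill; return np.stack([q@ex,q@ey,P[...,2]-120],-1)
E
python3 - <<'E'
from m import *
o=ctrl.get_obs()
for n in ['side','wrist']:
    d=load(n+'0'); P=wcloud(d,o['ee_pos'],o['orientation']) if n=='wrist' else pts(d)
    S=tos(P); m=(d['range_z']>0)&(S[...,2]>8)&(S[...,2]<32)&(S[...,0]>-100)&(S[...,0]<-5)&(abs(S[...,1])<75)
    q=S[m]; t=q[q[:,2]>23]
    print(n,len(q),len(t),cv2.minAreaRect(q[:,:2].astype(np.float32)),cv2.minAreaRect(t[:,:2].astype(np.float32)), t[:,2].mean())
    print(q.min(0),q.max(0))
    # finger shape & flap profile
    f=(d['range_z']>0)&(abs(S[...,1])<80)&(S[...,0]>0)&(S[...,0]<100)&(S[...,2]<60)
    g=S[f]; 
    for x in (10,30,50,70,90,97): 
        s=abs(g[:,0]-x)<2; print(x,np.median(g[s,2]).round(1),end=' ')
    print()
    w=np.argwhere((d['range_z']>0)&(P[...,2]>200)); 
    if n=='side':
        F=P[(d['range_z']>0)&(P[...,2]>205)&(P[...,0]>450)&(P[...,0]<800)&(abs(P[...,1])<150)]
        for z in range(215,330,8):
            s=F[abs(F[:,2]-z)<3]; 
            if len(s): print(z, 'L',s[s[:,0]<625][:,0].min(initial=999).round(1),s[s[:,0]<625][:,0].max(initial=0).round(1),'R',s[s[:,0]>625][:,0].min(initial=999).round(1),s[s[:,0]>625][:,0].max(initial=0).round(1),'y',s[:,1].min().round(1),s[:,1].max().round(1))
E
```

```text
side 492 264 ((-44.48988723754883, 30.049057006835938), (33.72145080566406, 36.16251754760742), 1.3941547870635986) ((-44.49009704589844, 29.92080307006836), (32.558834075927734, 36.180118560791016), 2.0227034091949463) 25.342757518858544
[-60.9905605   11.62157908   8.02239205] [-27.26553207  48.38729154  27.20891555]
10 6.8 30 15.2 50 24.6 70 34.0 90 43.6 97 48.5 
223 L 571.3 581.5 R 667.7 676.4 y -10.3 12.3
231 L 571.6 581.2 R 667.7 676.5 y -10.5 13.6
239 L 570.7 579.6 R 668.0 678.1 y -13.0 12.3
247 L 570.9 580.3 R 667.7 678.1 y -10.3 13.7
255 L 570.2 581.5 R 667.7 679.2 y -10.6 13.2
263 L 569.0 581.0 R 667.6 680.5 y -10.4 12.6
271 L 567.7 581.3 R 667.7 682.1 y -10.3 12.8
279 L 566.8 579.4 R 667.5 681.6 y -11.3 12.3
287 L 565.7 579.4 R 669.3 683.0 y -13.9 12.8
295 L 560.5 578.7 R 669.0 694.0 y -11.3 14.1
303 L 543.1 566.6 R 669.0 705.5 y -33.2 33.0
311 L 543.3 624.1 R 625.5 705.7 y -32.5 34.5
319 L 543.4 624.9 R 625.1 705.2 y -31.4 34.6
327 L 537.4 624.7 R 625.2 711.7 y -32.1 34.2
wrist 3070 2619 ((-44.08592224121094, 31.3187198638916), (34.009803771972656, 34.116844177246094), 3.0535378456115723) ((-44.08127212524414, 31.53921890258789), (32.95876693725586, 33.67488479614258), 3.0230906009674072) 26.551788155057647
[-61.89824068  13.62129025   8.00131545] [-26.33953369  48.84089742  29.12108209]
10 7.5 30 15.5 50 25.2 70 34.7 90 44.1 97 49.3
```

Poses found:
- **Drop box:** yaw 12.7°, with sill at about (581, −6).
- **Reject:** sill coordinates (−44, 31), turned about 3°.

I'll turn the hand square to the sill and hover with the reject between the fingers.

Request:
jog_arm(steps=[{"turn": [0,0,0.035],"dp": [-0.05,-0.12,0],"claw": 1},{"turn": [0,0,0.0706],"dp": [-0.1,-0.25,0],"claw": 1},{"turn": [0,0,0.0706],"dp": [-0.144,-0.376,-0.1],"claw": 1},{"turn": [0,0,0.0706],"dp": [-0.144,-0.376,-0.3],"claw": 1},{"turn": [0,0,0.0706],"dp": [-0.144,-0.376,-0.5],"claw": 1},{"turn": [0,0,0.0706],"dp": [-0.144,-0.376,-0.65],"claw": 1},{"turn": [0,0,0.0706],"dp": [-0.144,-0.376,-0.65],"claw": 1},{"turn": [0,0,0.0706],"dp": [-0.144,-0.376,-0.65],"claw": 1}])

```text
t: 0.82
ee_pos: [612.5, -30.1, 169.1]
orientation: [-1.564, -0.17, 0.175]
ft_force: [1.0, -0.1, 0.4]
width: 87.8
```

Run:
```python
from m import *
o=ctrl.get_obs(); print(o['t'],o['ee_pos'],o['orientation'],o['ft_force'],o['width'],tos(o['ee_pos']))
d=shot('wrist','wrist1'); shot('side','side1')
S=tos(wcloud(d,o['ee_pos'],o['orientation']))
m=(d['range_z']>0)&(S[...,2]>22)&(S[...,2]<32)&(S[...,0]>-66)&(S[...,0]<-15)&(abs(S[...,1])<75)
print(cv2.minAreaRect(S[m][:,:2].astype(np.float32)))
```

```text
0.8167 [612.46940271 -30.11084643 169.13457935] [-1.56360865 -0.17045422  0.17547167] [ 1.00130804 -0.12795979  0.44486487] 87.84403641558455 [-25.50597977  30.87357537  49.13457935]
((-43.99126052856445, 31.517974853515625), (33.1634521484375, 33.739112854003906), 3.200230598449707)
```

```bash
python3 -c "
import cv2,numpy as np
a=cv2.imread('pics/wrist1.png');b=cv2.imread('pics/side1.png')
cv2.imwrite('pics/c1.png',cv2.resize(np.hstack([a,b]),(800,300)))"
```

```text
(no output)
```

View pics/c1.png

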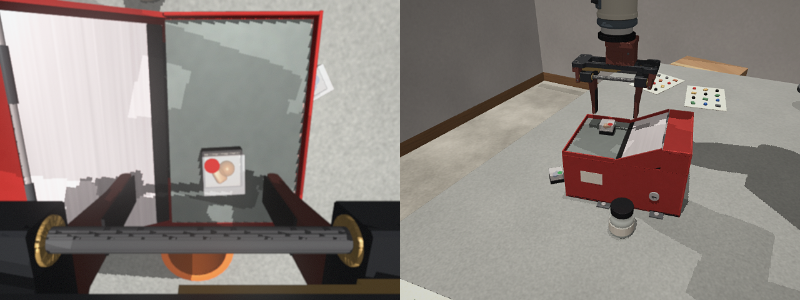

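The hand is square to the box. The reject, at (222,172) in the left half, lies in front of the rear finger and clear of it, and the front finger is over the flap. Next I lower to about 5 mm above the shelf, so the front finger starts the flap opening.

Request:
jog_arm(steps=[{"turn": [0,0,0],"dp": [0,0,-0.12],"claw": 1},{"turn": [0,0,0],"dp": [0,0,-0.25],"claw": 1},{"turn": [0,0,0],"dp": [0,0,-0.35],"claw": 1},{"turn": [0,0,0],"dp": [0,0,-0.43],"claw": 1},{"turn": [0,0,0],"dp": [0,0,-0.5],"claw": 1},{"turn": [0,0,0],"dp": [0,0,-0.55],"claw": 1},{"turn": [0,0,0],"dp": [0,0,-0.55],"claw": 1},{"turn": [0,0,0],"dp": [0,0,-0.55],"claw": 1}])

```text
t: 1.58
ee_pos: [613.8, -29.9, 126.6]
orientation: [-1.564, -0.173, 0.174]
ft_force: [0.4, 0.6, 0.9]
width: 87.6
```

Run:
```python
from m import *
o=ctrl.get_obs(); print(o['t'],o['ee_pos'],o['ft_force'],o['width'],tos(o['ee_pos']))
a=shot('wrist','wrist2')['img']; b=shot('side','side2')['img'][80:400,150:550]
cv2.imwrite('pics/c2.png',np.hstack([cv2.resize(a,(400,300)),cv2.resize(b,(400,300))])[:,:,::-1])
```

```text
1.5833 [613.7928582  -29.93547915 126.55444397] [0.42089224 0.56069252 0.94435363] 87.64607982062154 [-26.83561016  30.9934552    6.55444397]
```

View pics/c2.png

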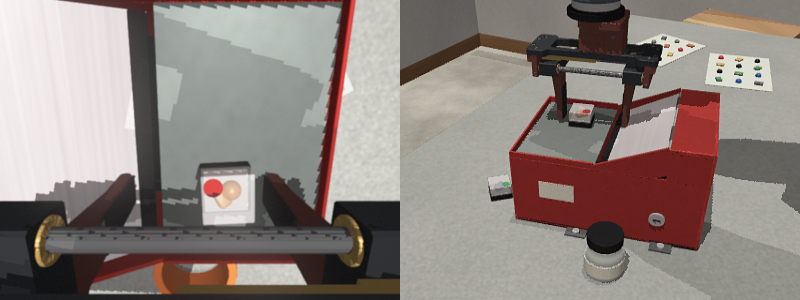

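The fingers straddle the reject and the front finger is on the flap. Now I push along sill +x: the front finger leads and opens the flap, and the rear finger follows and pushes the box.

Request:
jog_arm(steps=[{"turn": [0,0,0],"dp": [-0.06,-0.0135,-0.02],"claw": 1},{"turn": [0,0,0],"dp": [-0.12,-0.027,-0.02],"claw": 1},{"turn": [0,0,0],"dp": [-0.18,-0.0405,-0.02],"claw": 1},{"turn": [0,0,0],"dp": [-0.24,-0.054,-0.02],"claw": 1},{"turn": [0,0,0],"dp": [-0.3,-0.0675,-0.02],"claw": 1},{"turn": [0,0,0],"dp": [-0.36,-0.081,-0.02],"claw": 1},{"turn": [0,0,0],"dp": [-0.42,-0.0945,-0.02],"claw": 1},{"turn": [0,0,0],"dp": [-0.48,-0.108,-0.02],"claw": 1},{"turn": [0,0,0],"dp": [-0.54,-0.1215,-0.02],"claw": 1},{"turn": [0,0,0],"dp": [-0.6,-0.135,-0.02],"claw": 1},{"turn": [0,0,0],"dp": [-0.66,-0.149,-0.02],"claw": 1},{"turn": [0,0,0],"dp": [-0.66,-0.149,-0.02],"claw": 1}])

```text
t: 2.68
ee_pos: [561.1, -42.0, 125.6]
orientation: [-1.564, -0.175, 0.172]
ft_force: [6.0, 0.6, 1.3]
width: 87.9
```

Run:
```python
from m import *
o=ctrl.get_obs(); print(o['t'],o['ee_pos'],o['ft_force'],o['width'],tos(o['ee_pos']))
a=shot('wrist','wrist3')['img']; b=shot('side','side3')['img'][80:400,150:550]
cv2.imwrite('pics/c3.png',np.hstack([cv2.resize(a,(400,300)),cv2.resize(b,(400,300))])[:,:,::-1])
```

```text
2.6833 [561.06557543 -42.03385274 125.57959348] [5.98041755 0.58853121 1.34408374] 87.90265891280337 [27.26145711 31.20394358  5.57959348]
```

View pics/c3.png

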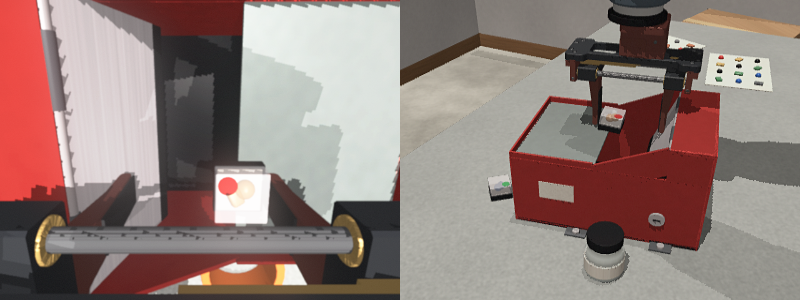

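The flap is open (the dark interior shows at about (200,110)) and the box hangs halfway over the sill, still against the rear finger. I now close the jaws while advancing at half that rate, so the front finger stays put holding the flap and the rear finger pushes on.

Request:
jog_arm(steps=[{"turn": [0,0,0],"dp": [0,0,0],"claw": 0.95},{"turn": [0,0,0],"dp": [-0.02,-0.0045,0],"claw": 0.9},{"turn": [0,0,0],"dp": [-0.045,-0.01,0],"claw": 0.85},{"turn": [0,0,0],"dp": [-0.07,-0.016,0],"claw": 0.8},{"turn": [0,0,0],"dp": [-0.095,-0.0215,0],"claw": 0.76},{"turn": [0,0,0],"dp": [-0.115,-0.026,0],"claw": 0.72},{"turn": [0,0,0],"dp": [-0.135,-0.0305,0],"claw": 0.7},{"turn": [0,0,0],"dp": [-0.15,-0.034,0],"claw": 0.7}])

```text
t: 3.45
ee_pos: [549.7, -44.7, 125.7]
orientation: [-1.564, -0.176, 0.171]
ft_force: [6.0, 1.5, -1.5]
width: 61.5
```

Run:
```python
from m import *
o=ctrl.get_obs(); print(o['t'],o['ee_pos'],o['ft_force'],o['width'],tos(o['ee_pos']))
a=shot('wrist','wrist4')['img']; b=shot('side','side4')['img'][80:400,150:550]
cv2.imwrite('pics/c4.png',np.hstack([cv2.resize(a,(400,300)),cv2.resize(b,(400,300))])[:,:,::-1])
```

```text
3.45 [549.71198134 -44.6960414  125.68205219] [ 6.01759561  1.54761378 -1.52409619] 61.479177768525965 [38.92255242 31.30495602  5.68205219]
```

View pics/c4.png

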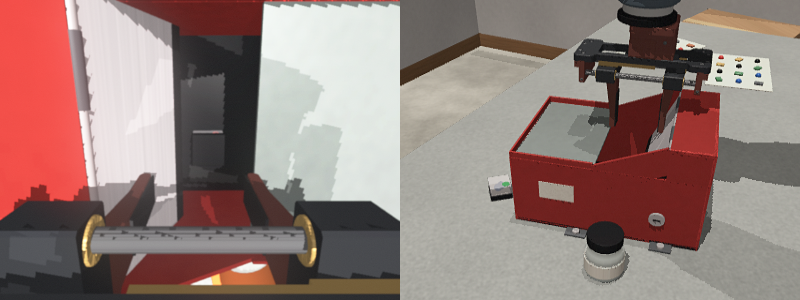

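The box is off the shelf and shows inside the drop box at about (205,145). I'll let it settle for a moment and check that it is clear of the flap's swing.

Request:
jog_arm(steps=[{"turn": [0,0,0],"dp": [0,0,0],"claw": 0.7},{"turn": [0,0,0],"dp": [0,0,0],"claw": 0.7},{"turn": [0,0,0],"dp": [0,0,0],"claw": 0.7},{"turn": [0,0,0],"dp": [0,0,0],"claw": 0.7},{"turn": [0,0,0],"dp": [0,0,0],"claw": 0.7}])

```text
t: 3.97
ee_pos: [549.6, -44.7, 125.6]
orientation: [-1.564, -0.175, 0.171]
ft_force: [2.8, 1.1, 3.0]
width: 61.4
```

Run:
```python
from m import *
o=ctrl.get_obs(); print(o['t'],o['ft_force'],tos(o['ee_pos']))
d=shot('wrist','wrist5'); S=tos(wcloud(d,o['ee_pos'],o['orientation']))
for u in range(270,420,12): print(u,[tuple(S[v,u].round(0).astype(int).tolist()) for v in (80,150,190,205,215,240,260)])
cv2.imwrite('pics/c5.png',cv2.resize(d['img'][40:320,220:480],(780,600),interpolation=cv2.INTER_CUBIC)[:,:,::-1])
```

```text
3.9667 [2.78619306 1.10499066 2.97484947] [38.99305018 31.27658224  5.55563614]
270 [(62, -62, -34), (63, -30, -30), (63, -11, -29), (63, -4, -29), (64, 1, -28), (64, 14, -28), (64, 24, -27)]
282 [(57, -62, -42), (58, -29, -40), (58, -10, -39), (58, -2, -39), (59, 3, -38), (59, 16, -37), (59, 27, -37)]
294 [(55, -70, -114), (56, -26, -113), (56, 1, -113), (57, 12, -113), (57, 19, -115), (57, 37, -114), (57, 52, -114)]
306 [(47, -70, -113), (48, -26, -114), (48, 1, -114), (48, 12, -113), (48, 19, -113), (48, 37, -113), (48, 52, -113)]
318 [(40, -70, -113), (40, -26, -113), (40, 1, -113), (40, 12, -113), (40, 14, -90), (40, 30, -88), (40, 44, -88)]
330 [(32, -70, -114), (32, -26, -115), (31, 1, -113), (31, 12, -113), (32, 14, -89), (32, 30, -87), (32, 44, -88)]
342 [(24, -70, -112), (23, -26, -113), (23, 1, -113), (23, 12, -113), (24, 14, -89), (24, 30, -88), (24, 44, -87)]
354 [(16, -70, -112), (15, -26, -114), (15, 1, -113), (15, 11, -112), (17, 14, -88), (16, 30, -88), (16, 44, -88)]
366 [(9, -70, -113), (7, -26, -113), (6, 1, -113), (6, 12, -114), (6, 19, -113), (5, 37, -113), (5, 53, -115)]
378 [(1, -70, -113), (-1, -26, -112), (-2, 1, -113), (-3, 12, -115), (-3, 19, -114), (-3, 37, -113), (-4, 52, -113)]
390 [(-7, -70, -114), (-9, -26, -114), (-10, 1, -114), (-11, 12, -114), (-11, 19, -113), (-12, 37, -114), (-13, 52, -114)]
402 [(-15, -70, -112), (-17, -26, -112), (-19, 1, -114), (-19, 12, -113), (-19, 19, -112), (-21, 37, -114), (-21, 52, -113)]
414 [(-23, -71, -114), (1, -31, 0), (0, -15, 0), (0, -9, 1), (-1, -5, 0), (-1, 6, 1), (-1, 15, 2)]
```

View pics/c5.png

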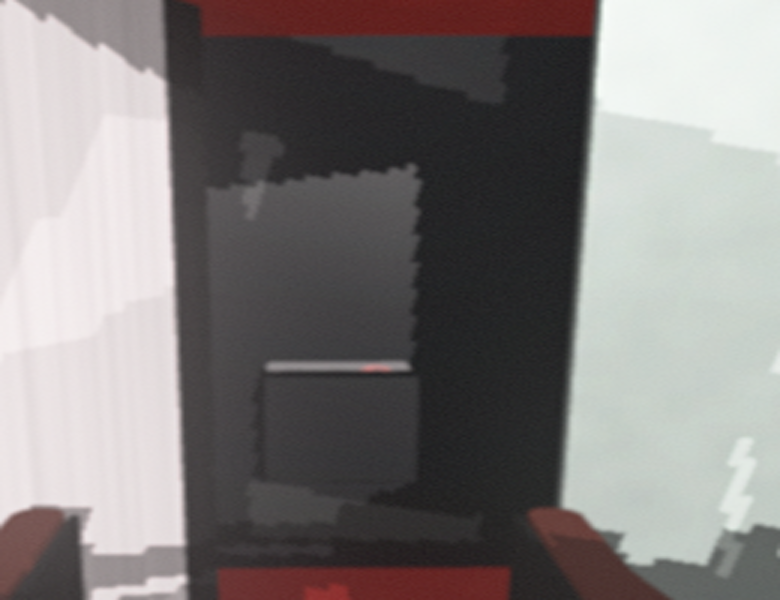

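The reject lies flat, upside down, on the drop-box floor (its top is 88 mm below the shelf), clear of the flap's swing. I'll withdraw back and up so the flap closes gently.

Request:
jog_arm(steps=[{"turn": [0,0,0],"dp": [0.07,0.016,0.02],"claw": 0.7},{"turn": [0,0,0],"dp": [0.14,0.032,0.05],"claw": 0.7},{"turn": [0,0,0],"dp": [0.21,0.048,0.08],"claw": 0.7},{"turn": [0,0,0],"dp": [0.28,0.063,0.13],"claw": 0.7},{"turn": [0,0,0],"dp": [0.35,0.079,0.2],"claw": 0.7},{"turn": [0,0,0],"dp": [0.4,0.09,0.28],"claw": 0.7},{"turn": [0,0,0],"dp": [0.4,0.09,0.38],"claw": 0.7},{"turn": [0,0,0],"dp": [0.4,0.09,0.5],"claw": 0.7},{"turn": [0,0,0],"dp": [0.4,0.09,0.65],"claw": 0.7},{"turn": [0,0,0],"dp": [0.4,0.09,0.82],"claw": 0.7},{"turn": [0,0,0],"dp": [0.4,0.09,1.0],"claw": 0.7},{"turn": [0,0,0],"dp": [0.4,0.09,1.0],"claw": 0.7}])

```text
t: 5.02
ee_pos: [583.2, -37.7, 209.1]
orientation: [-1.565, -0.179, 0.167]
ft_force: [0.7, 0.5, 0.4]
width: 61.7
```

Request:
jog_arm(steps=[{"turn": [0,0,0],"dp": [0,0,0.25],"claw": 0.7},{"turn": [0,0,0],"dp": [0,0,0.5],"claw": 0.7},{"turn": [0,0,0],"dp": [0,0,0.7],"claw": 0.7},{"turn": [0,0,0],"dp": [0,0,0.7],"claw": 0.7},{"turn": [0,0,0],"dp": [0,0,0.7],"claw": 0.7},{"turn": [0,0,0],"dp": [0,0,0.7],"claw": 0.7}])

```text
t: 5.52
ee_pos: [582.3, -37.7, 263.9]
orientation: [-1.565, -0.178, 0.168]
ft_force: [-0.8, -0.0, -0.0]
width: 61.8
```

Run:
```python
from m import *
o=ctrl.get_obs(); print(o['t'],o['ee_pos'],o['ft_force'],abs(o['qvel']).max())
a=shot('wrist','wrist6'); b=shot('side','side6')
S=tos(pts(b)); g=S[(b['range_z']>0)&(abs(S[...,1])<80)&(S[...,2]<60)]
for x in (10,30,50,70,90): print(x,np.median(g[abs(g[:,0]-x)<2,2]).round(1),end=' ')
b0=load('side0'); dd=cv2.absdiff(b['img'],b0['img']).max(2); print((dd[260:400,230:300]>40).sum(),(dd[315:400,325:385]>40).sum())
cv2.imwrite('pics/c6.png',np.hstack([cv2.resize(a['img'],(400,300)),cv2.resize(b['img'],(400,300))])[:,:,::-1])
```

```text
5.5167 [582.28816684 -37.66522803 263.94963854] [-0.79655627 -0.04043464 -0.02170543] 0.012463372572817618
10 7.0 30 15.2 50 24.7 70 34.1 90 43.6 0 0
```

View pics/c6.png

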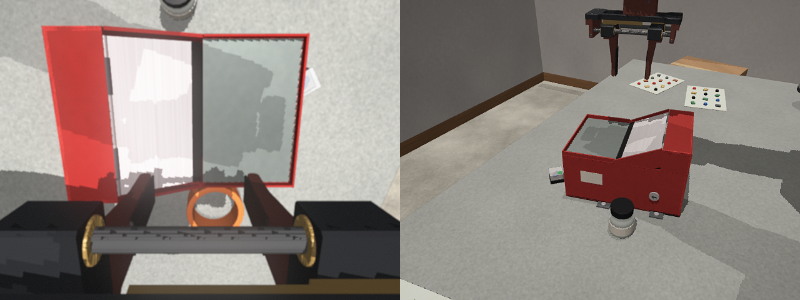

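The shelf is empty, and the flap is shut with the same profile as at the start. The bystanders look unmoved, and the hand is clear and still, so I hand in.

```bash
python3 -c "
from workcell import ctrl
print(ctrl.close_job())"
```

```text
the job is handed in; nothing more can be done
None
```

The rejected specimen box is inside the drop box, the flap has closed again, and I handed the job in at about 5.6 s of robot time.

- **How it went:** The front finger pushed the flap open and held it. The rear finger slid the reject off the shelf, finishing with the jaws closing while the front finger stayed on the flap. Then I moved the hand back and up.
- **Reject:** While the flap was still held open, depth readings showed the box lying upside down on the drop-box floor. Its top was about 88 mm below the shelf, clear of the flap's swing.
- **Flap:** After I moved away, its height at five points was within 0.2 mm of the starting values.
- **Bystanders:** The side-camera image was unchanged around the jar and the passed box. I only checked the tape by eye in the wrist picture, where it seemed to be in place.
- **Hand:** It was still and clear of everything. Force readings at the end of each move were at most about 6 N; I did not record the peaks during the moves.

No check failed or disagreed.

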